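Gauge the hub gap and hold a spread snap ring at its groove

TASK

Slide the flat gauge blade all the way into the slot under the hub, from the left or the right side, until it stops against the middle block, and leave it there. Then pick up the snap-ring pliers, squeeze the handles fully to spread the ring, bring the spread ring down over the end of the axle to the groove, and finish there still holding: handles squeezed home, ring level and centred at the height of the groove, touching neither axle nor hub. Leave the two loose pins and the screwdriver where they are.

Things in the scene. Friction and masses are not known exactly. Their poses are not given: they have to be found in the camera images.
- fixture: Bolted-down base plate, dark steel, 140 (x) by 200 (y) by 10 mm; origin at the middle of its underside, on the axle's axis; z up. On it, 10 to 19 mm above the table, the slot level; then a grey hub disc of diameter 84 mm, 19 to 35 mm (bolt heads to 38 mm), and a boss of diameter 50 mm up to 42 mm, from which the axle stub rises.
- groove (a point): Point on the upright axle's axis at mid-height of its snap-ring groove, 50 mm above the table; axes as the fixture's. Steel axle stub of diameter 39 mm, top at 80 mm above the table, its top 4 mm chamfered; groove 8 mm wide (46 to 54 mm above the table), 3 mm deep.
- slot_left (a point): Middle of the slot's mouth on the fixture's +y side, under the hub's rim, 42 mm from the axle's axis, 14.5 mm above the table. Slot 32 mm wide (x) between side bars, 9 mm high (10 to 19 mm above the table, its floor is the base plate); it runs in along -y for 30 mm to the stop block, whose face is 12 mm from the axle's axis.
- slot_right (a point): The same slot mouth on the fixture's -y side; the slot runs in along +y, 30 mm deep. Either side will do.
- blade_grip (a point): Gauge blade, flat on the table: steel strip 105 long (x) by 22 wide (y) by 5 mm thick with an upright aluminium grip block 30 (x) by 12 (y) mm, 5 to 39 mm above the underside. This point: middle of the block, 22 mm above the underside. x points along the strip to the tip, 75 mm ahead of this point; the strip ends 30 mm behind it. About 0.1 kg.
- blade_tip (a point): Middle of the end edge of the blade's long end, 2.5 mm above its underside; this end goes into the slot.
- pliers_grip (a point): Middle between the handles of the snap-ring pliers, 13 mm above their underside; they lie flat. x forward to the ring, y to the left handle. Handles: black parallel bars 70 long (x, -35 to 35 mm), 1 to 25 mm above the underside, outer faces 60 mm apart free, 44 mm squeezed home. Steel body between them 22 mm wide, crosshead 50 mm wide at x = 45 to 63 mm. About 0.33 kg.
- grip_left (a joint): Travel of each pliers handle: 0 m free, 0.008 m squeezed home on its stop (ring fully spread). Both move in equally, straight along y, against springs: 5 N (free) to 11 N (home) per handle, so a firmer grip drives them home; let go, they spring open.
- ring_mid (a point): Centre of the opening of the spread snap ring, at mid-thickness: 99.7 mm ahead of pliers_grip along x, 10 mm above the pliers' underside; same axes. Open level steel ring, 4 mm thick and 4 mm wide, fixed to the jaw tips (jaws x = 63 to 97 mm from pliers_grip, 13 to 19 mm up). Free inner diameter 36 mm, too small for the axle; fully spread it clears a 44 mm circle.
- pin_a: Bystander: steel pin 25 mm in diameter, 85 mm high, standing upright; origin at its underside.
- pin_b: Bystander: another such pin.
- driver: Bystander: screwdriver with a black handle, lying off to the right.
There are look-alikes about, which are no part of the job. Several things look just like the part that bears pliers_grip: the one meant starts farthest to the robot's left. What is shaped like the fixture but red is not meant.

How it is judged:
On the way, in this order (a step that is already met when the one before it is completed fails the run):
1. the gauge blade is fully in the slot and let go (horizontal distance between blade_tip and groove below 0.0175 m and height (world z) of blade_tip between 0.009 and 0.019 m and contact force between the fingers and blade below 0.1 N), for 0.2 s.
2. the spread ring is around the upper part of the axle, above the groove (value of joint grip_left above 0.0065 m and horizontal distance between ring_mid and groove below 0.007 m and z of ring_mid in the frame of groove between 0.007 and 0.03 m), for 0.05 s.
At the end, for the whole second after the job is handed in: Blade tip in the slot within 5.5 mm of the stop; gripper holds the pliers (over 3 N), handles squeezed at least 6.5 of 8 mm; ring centre within 5 mm of the axle axis and 4 mm of the groove height, level within 0.12 rad, pressing on the fixture with under 2 N (horizontal distance between blade_tip and groove below 0.0175 m and height (world z) of blade_tip between 0.009 and 0.019 m and value of joint grip_left above 0.0065 m and horizontal distance between ring_mid and groove below 0.005 m and z of ring_mid in the frame of groove between -0.004 and 0.004 m and angle between ring_mid's own z axis and vertical below 0.12 rad and contact force between the fingers and pliers above 3 N and contact force between pliers and fixture below 2 N); the arm keeps its last pose, push and grip.
It fails at once if a pin was disturbed (moved over 30 mm) (distance of pin_a from where it was at the start of the episode above 0.03 m).
It fails at once if a pin was disturbed (moved over 30 mm) (distance of pin_b from where it was at the start of the episode above 0.03 m).
It fails at once if the screwdriver was disturbed (moved over 30 mm) (distance of driver from where it was at the start of the episode above 0.03 m).
It also fails if it takes over 54 s, if anything falls off the work surface, if the arm or the gripper's body presses on something with over 40 N, if the wrist force passes 120 N, or if a joint passes its speed limit or range.

ROBOT

A 6-joint arm with a two-finger parallel gripper is mounted at the origin on the work surface. World frame = base frame: x ahead of the robot, y to its left, z up, the work surface at z = 0. Lengths are in m, angles in rad, forces in N, time in s.
With the tool pointing down it reaches from about 0.275 to 0.75 m from the base axis. Payload 10.2 kg.
Tool frame: the origin (TCP) lies between the finger pads; the fingertips stand 25 mm ahead of it and the grasp point (between the pads) lies 6 mm ahead of it; z points along the fingers, y is the direction in which the jaws open and shut (so a half turn about z gives the same grasp; the last joint's range is limited). The gripper opens to 88 mm and grips with 3 to 60 N. Pads are 18 mm wide; open, the fingers measure 123 mm over their backs; the gripper's body (75 mm by 187 mm) begins 45 mm behind the grasp point.
Start: joints at [1.039, 0.313, 1.498, -0, 1.331, -0.223], TCP at [0.16, 0.5, 0.264] pointing down, gripper open.
Joint ranges: [-2.94, 2.94], [-0.97, 2.17], [0.19, 2.56], [-1.23, 4.37], [0.02, 3.11], [-2.88, 2.88]. Speed limits (rad/s): [2.39, 2.39, 3.01, 3.14, 3.14, 3.14].

INTERFACE

Orientations are given as [roll, pitch, yaw] about the fixed x, y, z axes, in that order (R = Rz(yaw) Ry(pitch) Rx(roll)).
In Python, from plant import r, imaging gives the robot as it stands.
- The arm moves only by the tool servo_tool, never from a script. Its arguments are lists of equal length, an entry for each row: "offset": the shift along the tool's x, y, z in mm, a list of three; "angular": the turn, a rotation vector about the tool's x, y, z in rad, a list of three. A call has 1 to 8 rows; each row is the pose to reach, as a shift and turn from the pose measured when the call began, along the tool's axes at that moment; what a row does not reach only later rows make up. A row lasts 1/8 s, in which the tool goes at most 62.5 mm and 10.7 degrees, less where a joint would pass 70% of its speed; a pose out of reach is approached as far as the arm can. A call with a gripper value outside its range is refused whole. "grip" is the opening, from -1 (shut) to 1 (fully open), so that 0 is half open, set as the call begins (left out, the last holds). The fingers move at their own pace and stop on an object; "newtons" is the grip in N (left out, the last holds). Time passes only in rows, so rows that repeat a pose let the fingers close. It gives the time, the measured TCP pose, the force and the opening at its end, in the units of the state.
- r.get_state(): the state, without advancing time (a new reading comes with each control period).
- imaging.capture(name): name is "scene" or "top" or "wrist"; returns the picture (480x640x3 uint8, red, green, blue); there is no depth.
- imaging.get_calibration(name): a dict with "camera_matrix" (3x3 intrinsics, pixels), "k1" (the pictures are not rectified: a ray, as slopes to the right and down, at radius r is drawn at 1 + k1 r^2 times it, then the intrinsics apply), "eye" and "attitude" of the camera in the world; the wrist camera has in their place "hand_eye" (4x4, takes a point from camera to tool coordinates, whose origin is the TCP and whose axes are the flange's). Camera axes: x right, y down, z forward; pixel columns grow to the right and rows downward; lengths in m; the calibration is good to about 2 mm. A picture is of the moment at which its call begins: read the wrist's pose just before it. get_calibration takes no time and is no camera call.
- r.finish_job(): hands the job in, once; it reports no verdict.
The state is a dict: "t": time; "joint_pos": joint angles; "joint_velocities": joint speeds; "joint_torque": joint torques, N m; "tool_pos": TCP position; "tool_rot": TCP orientation; "contact_force": force on the tool from outside, world axes, zero at the start; "moment": the same for the moment, N m; "gripper_width": opening from 0.0 (shut) to 1.0 (fully open).
Only numpy, scipy, OpenCV 4.12 (cv2) and the standard library are available. Lean on these libraries where they do the work, as an engineer would, in place of code of your own. Each camera call takes 0.05 s, during which the arm holds its last target.

## Working session

There is one attempt and no reset: what is moved stays moved. The work goes in short steps, Python scripts to look and compute and a tool call to move; the robot and the scene stay as the last step left them, time stands still between calls to the robot, and variables do not carry over. Pictures are saved under pics/ and viewed, and the job is handed in when it is done.

Besides the shell and the picture viewer there is one more tool, called by a JSON object that holds its "op" and its "data", one argument or row to a line. servo_tool: Moves the arm, as the interface text tells. Its arguments: {"type":"object","properties":{"offset":{"type":"array","items":{"type":"array","items":{"type":"number"}}},"angular":{"type":"array","items":{"type":"array","items":{"type":"number"}}},"grip":{"type":"number"},"newtons":{"type":"number"}},"required":["offset","angular"]}

```bash
ls; mkdir -p pics
python3 - <<'E'
from plant import r, imaging
import cv2
s=r.get_state(); print(s)
for n in ["scene","top","wrist"]:
    im=imaging.capture(n); cv2.imwrite(f"pics/{n}0.png",im[:,:,::-1])
    c=imaging.get_calibration(n); print(n,c)
E
```

```text
pics
{'t': 0.0, 'joint_pos': array([ 1.03859059e+00,  3.13461849e-01,  1.49843905e+00, -4.43930589e-05,
        1.33098689e+00, -2.23365407e-01]), 'joint_velocities': array([ 0.00072946,  0.00165206, -0.00101508,  0.00073817, -0.00020706,
        0.00010061]), 'joint_torque': array([ 2.54750790e-03, -4.02214837e+01, -2.52267730e+01,  6.95041800e-02,
        3.52934247e-02, -7.52785013e-05]), 'tool_pos': array([0.15946751, 0.4999691 , 0.26315424]), 'tool_rot': array([-3.14032014e+00, -2.44851921e-04,  2.83276274e+00]), 'contact_force': array([0.17742878, 0.82210621, 0.02554755]), 'moment': array([-0.02116884,  0.03740328,  0.00870322]), 'gripper_width': 0.9986517768470213}
scene {'camera_matrix': array([[582.94847019,   0.        , 336.42059341],
       [  0.        , 582.94847019, 240.26659965],
       [  0.        ,   0.        ,   1.        ]]), 'k1': -0.07474804521119817, 'eye': array([1.01190145, 0.59030458, 1.09524998]), 'attitude': array([-2.41184348, -0.00598368,  2.56526464])}
top {'camera_matrix': array([[538.56481104,   0.        , 325.07110217],
       [  0.        , 538.56481104, 252.20475824],
       [  0.        ,   0.        ,   1.        ]]), 'k1': -0.14112806831278846, 'eye': array([ 0.27292871, -0.16032725,  1.60693682]), 'attitude': array([-2.98147582,  0.00305916, -1.56898264])}
wrist {'camera_matrix': array([[376.44863857,   0.        , 325.32573353],
       [  0.        , 376.44863857, 246.18751931],
       [  0.        ,   0.        ,   1.        ]]), 'k1': 0.011500607932746324, 'hand_eye': array([[-3.85483061e-04, -9.55104199e-01, -2.96269843e-01,
         7.75866252e-02],
       [ 9.99999055e-01,  2.27422532e-05, -1.37443593e-03,
        -1.04671247e-03],
       [ 1.31946738e-03, -2.96270093e-01,  9.55103288e-01,
        -1.21739009e-01],
       [ 0.00000000e+00,  0.00000000e+00,  0.00000000e+00,
         1.00000000e+00]])}
```

View pics/top0.png

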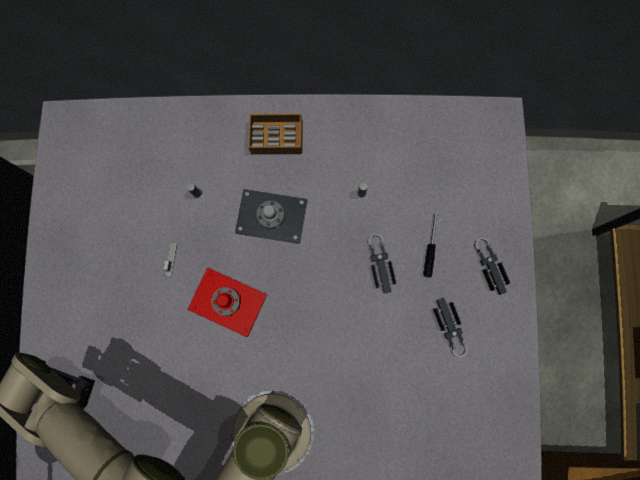

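View pics/scene0.png

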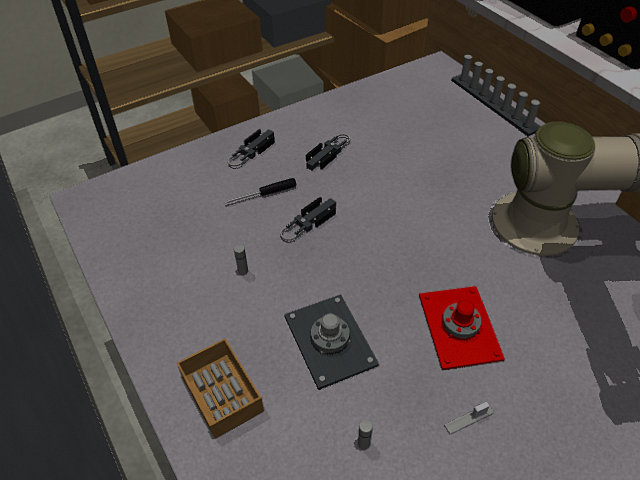

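View pics/wrist0.png

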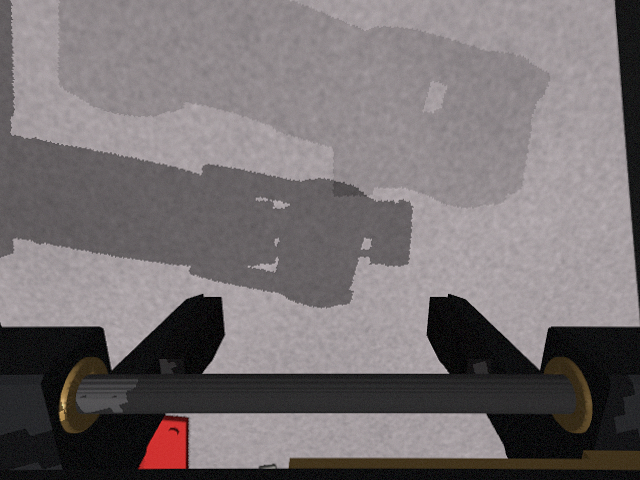

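The overhead view shows the grey fixture at about (271,216), the blade at (170,258), and the leftmost pliers at (381,264). The pins are at (194,190) and (362,190). The red fixture decoy is at (227,302).

```bash
cat > h.py <<'E'
import numpy as np, cv2
from scipy.spatial.transform import Rotation as R
from plant import r, imaging
def cam(n, st=None):
    c=imaging.get_calibration(n); K=c["camera_matrix"]; k=c["k1"]
    if n=="wrist":
        T=np.eye(4); T[:3,:3]=R.from_euler("xyz",st["tool_rot"]).as_matrix(); T[:3,3]=st["tool_pos"]
        M=T@c["hand_eye"]; return K,k,M[:3,:3],M[:3,3]
    return K,k,R.from_euler("xyz",c["attitude"]).as_matrix(),c["eye"]
def ray(C,uv):
    K,k,Rm,e=C; d=np.array([(uv[0]-K[0,2])/K[0,0],(uv[1]-K[1,2])/K[1,1]])
    s=d.copy()
    for _ in range(20): s=d/(1+k*(s@s))
    v=Rm@np.array([s[0],s[1],1]); return e,v/np.linalg.norm(v)
def onplane(C,uv,z):
    e,v=ray(C,uv); return e+v*(z-e[2])/v[2]
def proj(C,p):
    K,k,Rm,e=C; q=Rm.T@(np.asarray(p)-e); s=q[:2]/q[2]; s=s*(1+k*(s@s))
    return np.array([K[0,0]*s[0]+K[0,2],K[1,1]*s[1]+K[1,2]])
def tri(C1,a,C2,b):
    e1,v1=ray(C1,a); e2,v2=ray(C2,b)
    t=np.linalg.lstsq(np.c_[v1,-v2],e2-e1,rcond=None)[0]
    p,q=e1+v1*t[0],e2+v2*t[1]; return (p+q)/2, np.linalg.norm(p-q)
def snap(n,name):
    st=r.get_state(); im=imaging.capture(n)[:,:,::-1].copy(); cv2.imwrite(f"pics/{name}.png",im); return im,cam(n,st),st
def toolshift(st,dw):  # world shift -> tool mm
    return R.from_euler("xyz",st["tool_rot"]).as_matrix().T@np.asarray(dw)*1000
E
python3 - <<'E'
from h import *
C=cam("top"); S=cam("scene")
for n,uv,z in [("fixture ax top",(270,211),.08),("bladeblock",(168,265),.039),("pl",(381,265),.02),("pinA",(194,187),.085),("pinB",(362,188),.085)]:
    p=onplane(C,uv,z); print(n,p.round(4),"scene px",proj(S,p).round(0))
t=cv2.imread("pics/top0.png"); s=cv2.imread("pics/scene0.png")
def z(im,x,y,w,h,f): return cv2.resize(im[y:y+h,x:x+w],None,fx=f,fy=f,interpolation=cv2.INTER_CUBIC)
cv2.imwrite("pics/z1.png",np.vstack([np.hstack([z(t,150,180,100,100,4),z(t,230,170,100,100,4)]),]))
cv2.imwrite("pics/z2.png",np.hstack([z(t,340,220,80,80,5),z(s,270,190,80,80,5)]))
cv2.imwrite("pics/z3.png",np.hstack([z(s,275,285,120,110,3.5),z(s,430,380,100,110,3.5)]))
E
```

```text
fixture ax top [0.641  0.0056 0.08  ] scene px [330. 317.]
bladeblock [0.4869 0.3125 0.039 ] scene px [480. 402.]
pl [ 0.4908 -0.3216  0.02  ] scene px [311. 215.]
pinA [0.7133 0.2323 0.085 ] scene px [363. 419.]
pinB [ 0.7092 -0.2629  0.085 ] scene px [242. 247.]Traceback (most recent call last):
  File "<stdin>", line 9, in <module>
    return _nx.concatenate(arrs, 1, dtype=dtype, casting=casting)
           ~~~~~~~~~~~~~~~^^^^^^^^^^^^^^^^^^^^^^^^^^^^^^^^^^^^^^^
ValueError: all the input array dimensions except for the concatenation axis must match exactly, but along dimension 0, the array at index 0 has size 385 and the array at index 1 has size 350
```

View pics/z1.png

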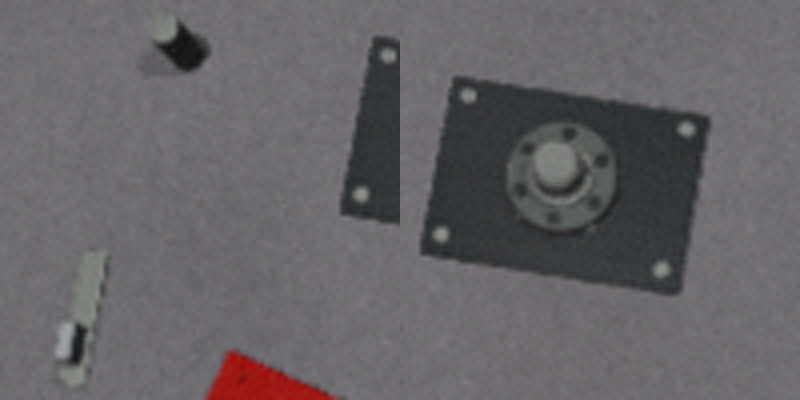

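View pics/z2.png

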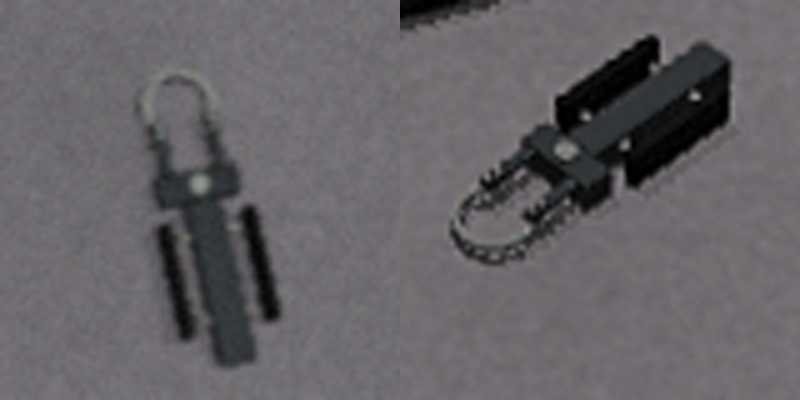

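Run:
```python
from h import *
C=cam("top"); S=cam("scene")
t=cv2.imread("pics/top0.png"); s=cv2.imread("pics/scene0.png")
def z(im,x,y,w,h,f): return cv2.resize(im[y:y+h,x:x+w],None,fx=f,fy=f,interpolation=cv2.INTER_CUBIC)
cv2.imwrite("pics/z3.png",np.hstack([z(s,275,285,110,110,3.5),z(s,430,380,110,100,3.5)[:350].repeat(1,0) if 0 else cv2.copyMakeBorder(z(s,430,380,110,100,3.5),0,35,0,0,0)]))
# plate by mask
g=t.astype(int); v=g.max(2)
m=((v<72)).astype(np.uint8); roi=np.zeros_like(m); roi[180:250,228:315]=1; m&=roi
m=cv2.morphologyEx(m,cv2.MORPH_CLOSE,np.ones((3,3)))
c=max(cv2.findContours(m,0,2)[0],key=cv2.contourArea); c=cv2.convexHull(c)
b=cv2.boxPoints(cv2.minAreaRect(c)); W=np.array([onplane(C,p,.01) for p in b]); print(b.round(1),W.round(4))
for i in range(4): print(np.linalg.norm(W[i]-W[i-1]).round(4), np.degrees(np.arctan2(*(W[i]-W[i-1])[1::-1])).round(1))
print("center",W.mean(0).round(4))
red=((g[:,:,2]>150)&(g[:,:,1]<60)).astype(np.uint8)
c=max(cv2.findContours(red,0,2)[0],key=cv2.contourArea);b=cv2.boxPoints(cv2.minAreaRect(c));print("red",np.array([onplane(C,p,.01) for p in b]).mean(0))
print("blade tip,tail", onplane(C,(174.3,243),.005),onplane(C,(167.5,275),.005))
```

```text
[[234.5 233.3]
 [241.6 188.3]
 [306.7 198.6]
 [299.6 243.6]] [[ 0.5885  0.1201  0.01  ]
 [ 0.7299  0.1026  0.01  ]
 [ 0.6968 -0.0985  0.01  ]
 [ 0.5569 -0.0781  0.01  ]]
0.2007 81.0
0.1425 -7.1
0.2038 -99.3
0.1414 171.7
center [0.643  0.0115 0.01  ]
red [0.38143968 0.13869206 0.01      ]
blade tip,tail [0.55954448 0.30628218 0.005     ] [0.46095863 0.32289387 0.005     ]
```

View pics/z3.png

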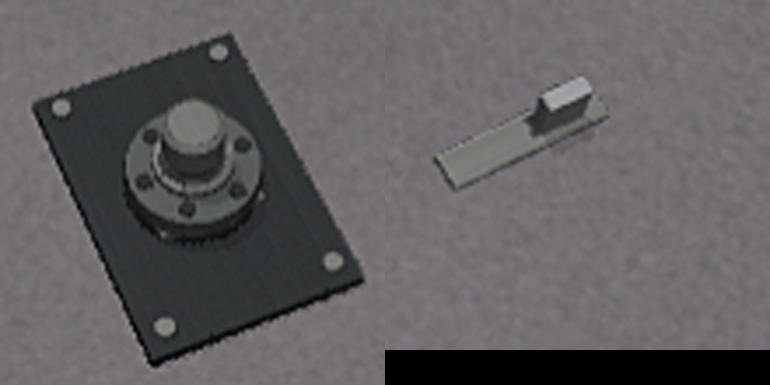

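```bash
cat >> h.py <<'E'
def goto(p,yaw,tag=""):
    st=r.get_state(); Rt=R.from_euler("xyz",st["tool_rot"])
    d=toolshift(st,np.asarray(p)-st["tool_pos"])
    T=R.from_euler("xyz",[np.pi,0,yaw]); rv=(Rt.inv()*T).as_rotvec()
    print(tag,"offset",d.round(1),"angular",rv.round(4),"dist",np.linalg.norm(d).round(1))
E
python3 - <<'E'
from h import *
goto((.489,.318,.22),2.975)
E
```

```text
offset [-369.3  -73.2   43.3] angular [-0.0009 -0.0003 -0.1422] dist 378.9
```

{"op": "servo_tool", "data": {
  "offset": [
    [-55,-11,7],
    [-110,-22,14],
    [-165,-33,20],
    [-220,-44,27],
    [-275,-55,33],
    [-330,-66,39],
    [-369.3,-73.2,43.3],
    [-369.3,-73.2,43.3]
  ],
  "angular": [
    [0,0,-0.05],
    [0,0,-0.1],
    [0,0,-0.1422],
    [0,0,-0.1422],
    [0,0,-0.1422],
    [0,0,-0.1422],
    [0,0,-0.1422],
    [0,0,-0.1422]
  ]
}}

```text
t: 1.15
tool_pos: [0.4906, 0.3165, 0.219]
tool_rot: [-3.14, -0.001, 2.972]
contact_force: [-0.9, -0.8, 0.7]
gripper_width: 1.0
```

Run:
```python
from h import *
im,C,st=snap("wrist","w1"); print(st["tool_pos"],st["tool_rot"],st["t"])
```

```text
[0.49058332 0.31647816 0.21895899] [-3.13988803e+00 -1.42624401e-03  2.97179723e+00] 1.15
```

View pics/w1.png

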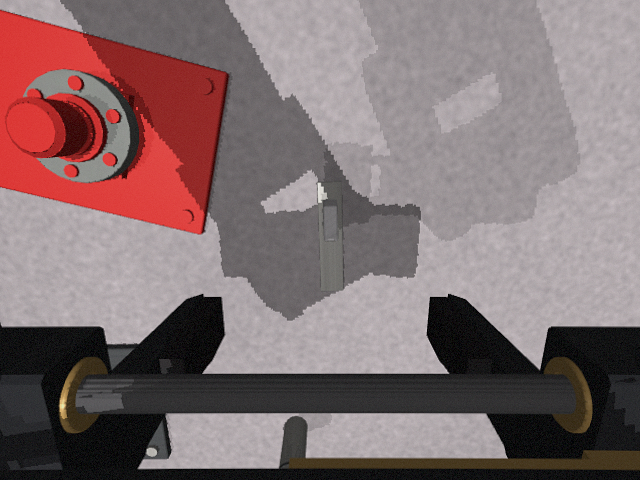

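Run:
```python
import cv2
im=cv2.imread("pics/w1.png")[170:300,280:390]; cv2.imwrite("pics/w1z.png",cv2.resize(im,None,fx=4.5,fy=4.5,interpolation=cv2.INTER_CUBIC))
```

```text
(no output)
```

View pics/w1z.png

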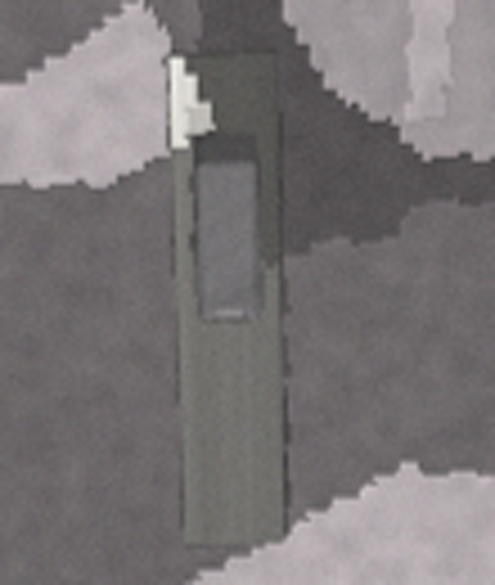

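Run:
```python
from h import *
st=r.get_state(); C=cam("wrist",st)
f=lambda x,y:(280+x/4.5-.4,170+y/4.5-.4)
P=[onplane(C,f(*q),.005) for q in [(168,55),(280,53),(286,540),(184,542)]]
tail=(P[0]+P[1])/2; tip=(P[2]+P[3])/2
B=[onplane(C,f(*q),.039) for q in [(197,160),(257,160),(252,318),(202,318)]]
d=tip-tail; L=np.linalg.norm(d); yaw=np.arctan2(d[1],d[0])
print("len",L,"w",np.linalg.norm(P[0]-P[1]),np.linalg.norm(P[2]-P[3]),"tip",tip,"yaw",yaw)
print("grip from strip",tail+d*30/105,"from tip",tip-d/L*.075,"block",np.mean(B,0), [np.linalg.norm(B[i]-B[i-1]).round(4) for i in range(4)])
```

```text
len 0.10426038440095073 w 0.022087846364385468 0.02196824374025072 tip [0.55946223 0.31025433 0.005     ] yaw -0.1426656486678752
grip from strip [0.48574712 0.32084288 0.005     ] from tip [0.48522419 0.320918   0.005     ] block [0.48536352 0.32051807 0.039     ] [np.float64(0.0297), np.float64(0.0108), np.float64(0.0297), np.float64(0.0093)]
```

Run:
```python
from h import *
goto((.4854,.3207,.034),2.999)
```

```text
offset [  4.1   2.7 185.4] angular [-0.0013 -0.0015 -0.0256] dist 185.4
```

{"op": "servo_tool", "data": {
  "offset": [
    [4.1,2.7,40],
    [4.1,2.7,80],
    [4.1,2.7,120],
    [4.1,2.7,150],
    [4.1,2.7,170],
    [4.1,2.7,180],
    [4.1,2.7,185.4],
    [4.1,2.7,185.4]
  ],
  "angular": [
    [0,0,-0.0256],
    [0,0,-0.0256],
    [0,0,-0.0256],
    [0,0,-0.0256],
    [0,0,-0.0256],
    [0,0,-0.0256],
    [-0.0013,-0.0015,-0.0256],
    [-0.0013,-0.0015,-0.0256]
  ]
}}

```text
t: 2.2
tool_pos: [0.4853, 0.3209, 0.0344]
tool_rot: [3.141, 0.0, 2.999]
contact_force: [-0.1, 0.6, 0.1]
gripper_width: 1.0
```

Run:
```python
from h import *
im,C,st=snap("wrist","w2"); print(st["tool_pos"],st["tool_rot"],st["t"]); goto((.4854,.3207,.034),2.999)
```

```text
[0.48531864 0.32093585 0.0343722 ] [3.14133475e+00 3.94060993e-04 2.99929120e+00] 2.2
 offset [ 0.1 -0.2  0.6] angular [0.0005 0.0008 0.0002] dist 0.7
```

View pics/w2.png

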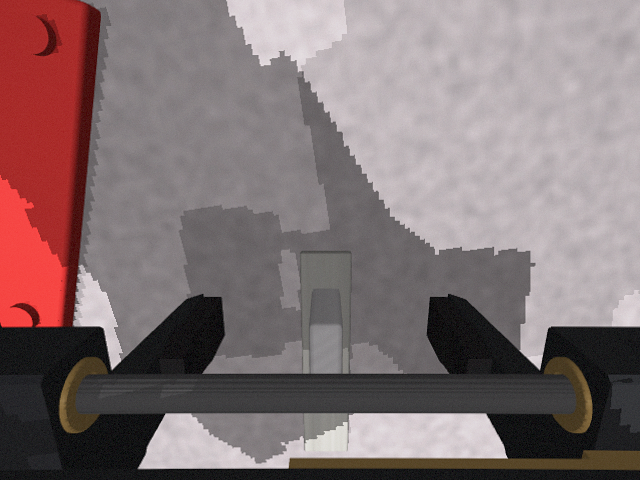

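The blade's block, at about (326,340), sits centred between the open fingers, so I'll close.

{"op": "servo_tool", "data": {
  "offset": [
    [0,0,0],
    [0,0,0],
    [0,0,0],
    [0,0,0],
    [0,0,0],
    [0,0,0]
  ],
  "angular": [
    [0,0,0],
    [0,0,0],
    [0,0,0],
    [0,0,0],
    [0,0,0],
    [0,0,0]
  ],
  "grip": -1,
  "newtons": 25
}}

```text
t: 3.0
tool_pos: [0.4855, 0.3209, 0.0346]
tool_rot: [3.141, 0.001, 2.999]
contact_force: [-0.6, 0.2, 0.5]
gripper_width: 0.342
```

{"op": "servo_tool", "data": {
  "offset": [
    [0,0,0],
    [0,0,0],
    [0,0,0],
    [0,0,0]
  ],
  "angular": [
    [0,0,0],
    [0,0,0],
    [0,0,0],
    [0,0,0]
  ]
}}

```text
t: 3.5
tool_pos: [0.4855, 0.3209, 0.0346]
tool_rot: [3.141, 0.001, 2.999]
contact_force: [-0.1, 0.8, -0.7]
gripper_width: 0.136
```

Run:
```python
from h import *
goto((.637,-.028,.27),1.423)
```

```text
offset [-199.6 -323.8 -235.4] angular [9.0000e-04 2.0000e-04 1.5762e+00] dist 447.3
```

{"op": "servo_tool", "data": {
  "offset": [
    [0,0,-25],
    [0,0,-70],
    [-10,-15,-125],
    [-35,-60,-170],
    [-60,-105,-205],
    [-85,-150,-235],
    [-110,-190,-235],
    [-135,-230,-235]
  ],
  "angular": [
    [0,0,0],
    [0,0,0.1],
    [0,0,0.25],
    [0,0,0.42],
    [0,0,0.58],
    [0,0,0.74],
    [0,0,0.9],
    [0,0,1.06]
  ]
}}

```text
t: 4.5
tool_pos: [0.5868, 0.0723, 0.2699]
tool_rot: [3.14, 0.0, 1.934]
contact_force: [0.1, 0.1, -1.1]
gripper_width: 0.133
```

Run:
```python
from h import *
goto((.637,-.028,.27),1.423)
```

```text
offset [-111.6   11.4   -0. ] angular [ 1.400e-03 -2.000e-04  5.106e-01] dist 112.2
```

{"op": "servo_tool", "data": {
  "offset": [
    [-35,4,0],
    [-75,8,0],
    [-105,11.4,0],
    [-111.6,11.4,0],
    [-111.6,11.4,0]
  ],
  "angular": [
    [0,0,0.17],
    [0,0,0.34],
    [0,0,0.5106],
    [0.0014,0,0.5106],
    [0.0014,0,0.5106]
  ]
}}

```text
t: 5.12
tool_pos: [0.6368, -0.0275, 0.2697]
tool_rot: [-3.141, -0.0, 1.426]
contact_force: [-0.1, -0.9, -1.2]
gripper_width: 0.13
```

Run:
```python
from h import *
im,C,st=snap("wrist","w3"); print(st["tool_pos"],st["tool_rot"],st["t"],abs(st["joint_velocities"]).max()); print(proj(C,(.643,.0115,.08)))
```

```text
[ 0.63675502 -0.0275177   0.26972078] [-3.14081105e+00 -4.78071527e-04  1.42589854e+00] 5.125 0.020183400681394674
[327.55527428 175.40303907]
```

View pics/w3.png

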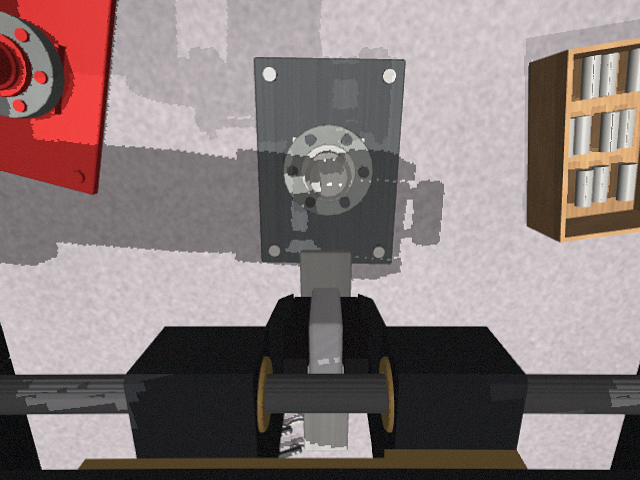

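Run:
```python
import cv2
im=cv2.imread("pics/w3.png")[45:275,240:420]; cv2.imwrite("pics/w3z.png",cv2.resize(im,None,fx=2.6,fy=2.6,interpolation=cv2.INTER_CUBIC))
im=cv2.imread("pics/w3.png")[110:230,270:390]; cv2.imwrite("pics/w3h.png",cv2.resize(im,None,fx=4.8,fy=4.8,interpolation=cv2.INTER_CUBIC))
```

```text
(no output)
```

View pics/w3z.png

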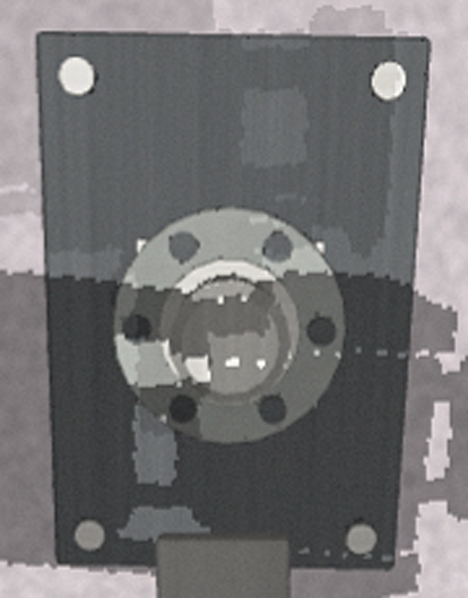

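View pics/w3h.png

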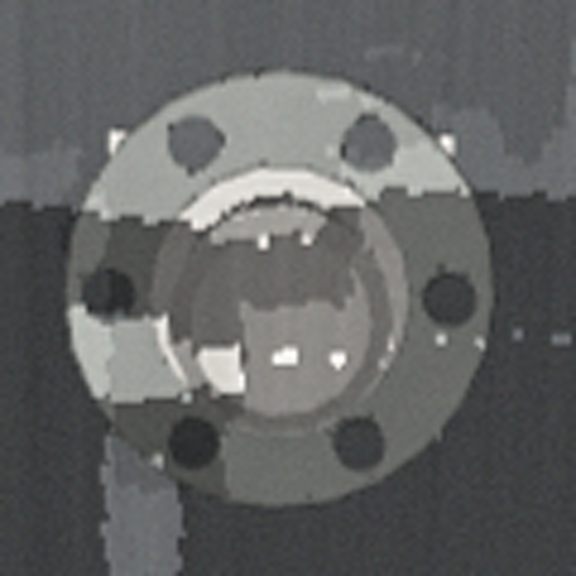

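Run:
```python
from h import *
from scipy.optimize import least_squares
st=r.get_state(); C=cam("wrist",st)
a=lambda x,y:(240+x/2.6-.3,45+y/2.6-.3); b=lambda x,y:(270+x/4.8-.4,110+y/4.8-.4)
def rect(Q,z,f):
    P=np.array([onplane(C,f(*q),z) for q in Q]); c=P.mean(0)
    d=(P[0]+P[1]-P[2]-P[3])/2; e=(P[0]+P[3]-P[1]-P[2])/2
    print("c",c.round(4),"len",np.linalg.norm(d).round(4),np.linalg.norm(e).round(4),"ydir yaw",(np.arctan2(d[1],d[0])-np.pi/2).round(4),"x", (np.arctan2(-e[1],-e[0])).round(4))
rect([(38,32),(429,38),(392,569),(58,565)],.01,a)
rect([(77,76),(388,80),(362,538),(90,535)],.013,a)
P=np.array([onplane(C,b(*q),.035)[:2] for q in [(67,290),(491,300),(280,71),(275,505),(120,150),(438,150),(437,437),(125,437)]])
s=least_squares(lambda v:np.hypot(*(P-v[:2]).T)-v[2],[.64,.01,.04]); print("hub",s.x.round(4),(s.fun*1e3).round(1))
P=np.array([onplane(C,b(*q),.038) for q in [(197,143),(369,143),(449,298),(358,443),(193,443),(108,291)]]); print("hb",P.mean(0).round(4), np.hypot(*(P-P.mean(0))[:,:2].T).round(4))
P=np.array([onplane(C,b(*q),.042)[:2] for q in [(152,297),(408,297),(279,167)]]);s=least_squares(lambda v:np.hypot(*(P-v[:2]).T)-v[2],[.64,.01,.04]);print("boss",s.x)
# blade tip in hand
from numpy.linalg import norm
```

```text
c [0.6433 0.0103 0.01  ] len 0.1992 0.1381 ydir yaw -0.1595 x -0.1584
c [0.6433 0.0103 0.013 ] len 0.1707 0.1104 ydir yaw -0.1576 x -0.1568
hub [0.6432 0.0102 0.0413] [ 0.1 -0.1  0.6 -0.1 -0.2 -0.5  0.4 -0.1]
hb [0.6431 0.0108 0.038 ] [0.0323 0.033  0.0328 0.0327 0.0333 0.033 ]
boss [0.64327842 0.01051109 0.02442903]
```

```bash
cat >> h.py <<'E'
AX=np.array([.6432,.0104]); FY=np.array([np.sin(.158),np.cos(.158)])
def bl(d,z,tag=""): p=AX+d*FY; goto((p[0],p[1],z),np.pi/2-.158,tag)
E
python3 - <<'E'
from h import *
bl(.14,.27); bl(.14,.0466)
E
```

```text
offset [178.    2.9   0. ] angular [-0.0005 -0.0004  0.0133] dist 178.0
 offset [177.9   3.  223.4] angular [-0.0005 -0.0004  0.0133] dist 285.6
```

{"op": "servo_tool", "data": {
  "offset": [
    [50,1,0],
    [110,2,0],
    [165,3,10],
    [178,3,60],
    [178,3,115],
    [178,3,160],
    [178,3,185],
    [178,3,193]
  ],
  "angular": [
    [0,0,0.0133],
    [0,0,0.0133],
    [0,0,0.0133],
    [0,0,0.0133],
    [0,0,0.0133],
    [0,0,0.0133],
    [0,0,0.0133],
    [0,0,0.0133]
  ]
}}

```text
t: 6.18
tool_pos: [0.6642, 0.1498, 0.0758]
tool_rot: [-3.139, -0.0, 1.415]
contact_force: [0.5, 0.2, -0.8]
gripper_width: 0.13
```

Run:
```python
from h import *
im,C,st=snap("scene","s4"); print(st["tool_pos"],st["tool_rot"],st["t"]); bl(.14,.0466)
c=im[260:460,240:440]; cv2.imwrite("pics/s4z.png",cv2.resize(c,None,fx=3,fy=3,interpolation=cv2.INTER_CUBIC))
```

```text
[0.66416454 0.14983022 0.07579975] [-3.13874993e+00 -8.31574560e-05  1.41533884e+00] 6.175
 offset [-0.9  1.  29.4] angular [-0.0021 -0.0002  0.002 ] dist 29.4
```

View pics/s4z.png

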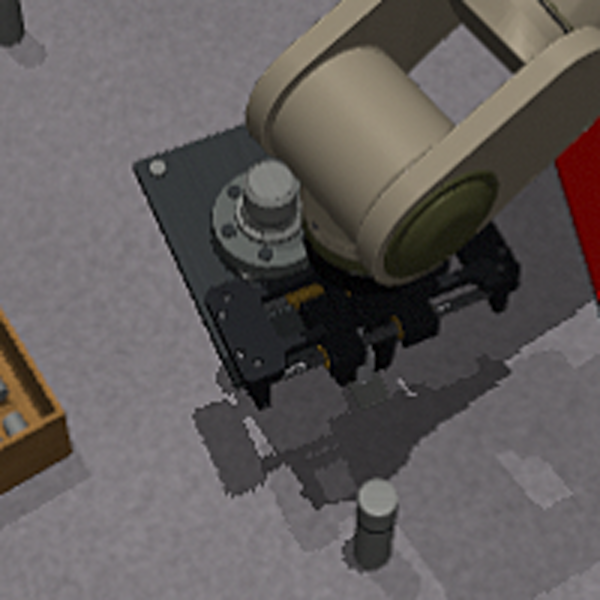

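{"op": "servo_tool", "data": {
  "offset": [
    [-0.9,1,15],
    [-0.9,1,26],
    [-0.9,1,29.4],
    [-0.9,1,29.4]
  ],
  "angular": [
    [-0.0021,0,0.002],
    [-0.0021,0,0.002],
    [-0.0021,0,0.002],
    [-0.0021,0,0.002]
  ]
}}

```text
t: 6.72
tool_pos: [0.6653, 0.1486, 0.0466]
tool_rot: [-3.142, -0.0, 1.413]
contact_force: [-0.7, -0.2, -0.1]
gripper_width: 0.137
```

Run:
```python
from h import *
im,C,st=snap("wrist","w5"); print(st["tool_pos"],st["tool_rot"],st["contact_force"]); bl(.12,.0466,"12");bl(.085,.0466,"85")
```

```text
[0.66528764 0.14858306 0.04658256] [-3.14153582e+00 -2.27118924e-04  1.41278419e+00] [-0.69743213 -0.21375224 -0.09535911]
12 offset [-20.   -0.2   0.3] angular [ 0.0005 -0.0003 -0.    ] dist 20.0
85 offset [-55.   -0.2   0.3] angular [ 0.0005 -0.0003 -0.    ] dist 55.0
```

View pics/w5.png

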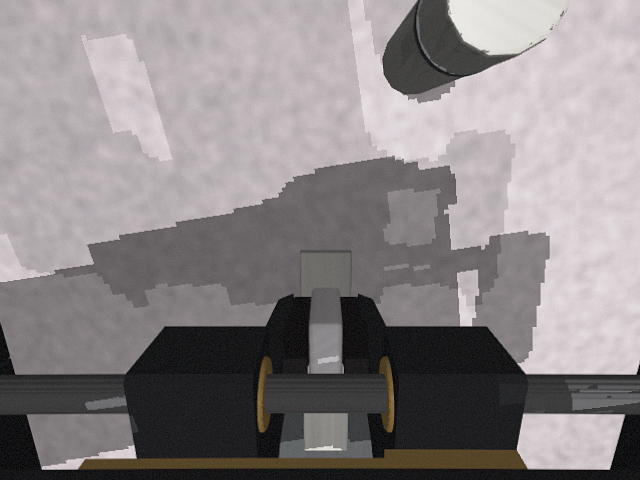

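{"op": "servo_tool", "data": {
  "offset": [
    [-10,-0.2,0.3],
    [-22,-0.2,0.3],
    [-32,-0.2,0.3],
    [-40,-0.2,0.3],
    [-46,-0.2,0.3],
    [-49,-0.2,0.3],
    [-50,-0.2,0.3]
  ],
  "angular": [
    [0,0,0],
    [0,0,0],
    [0,0,0],
    [0,0,0],
    [0,0,0],
    [0,0,0],
    [0,0,0]
  ]
}}

```text
t: 7.65
tool_pos: [0.6575, 0.0998, 0.0467]
tool_rot: [3.141, -0.001, 1.413]
contact_force: [1.6, 5.1, 0.1]
gripper_width: 0.135
```

{"op": "servo_tool", "data": {
  "offset": [
    [-1.5,0,0],
    [-3,0,0],
    [-4,0,0],
    [-4,0,0]
  ],
  "angular": [
    [0,0,0],
    [0,0,0],
    [0,0,0],
    [0,0,0]
  ]
}}

```text
t: 8.15
tool_pos: [0.6573, 0.0994, 0.0474]
tool_rot: [3.139, -0.007, 1.414]
contact_force: [1.9, 17.5, 1.5]
gripper_width: 0.131
```

Run:
```python
from h import *
im,C,st=snap("wrist","w6"); print(st["tool_pos"],st["tool_rot"],st["contact_force"],(st["tool_pos"][:2]-AX)@FY); bl(.087,.0446,"85")
im,C,st=snap("scene","s6");c=im[260:460,240:440]; cv2.imwrite("pics/s6z.png",cv2.resize(c,None,fx=3,fy=3,interpolation=cv2.INTER_CUBIC))
```

```text
[0.65729574 0.09944785 0.047433  ] [ 3.13890416 -0.00673879  1.41380536] [ 1.90102729 17.5271712   1.50402307] 0.09015653465244484
85 offset [-3.2  0.1  2.8] angular [ 0.0026 -0.0067  0.001 ] dist 4.2
```

View pics/w6.png

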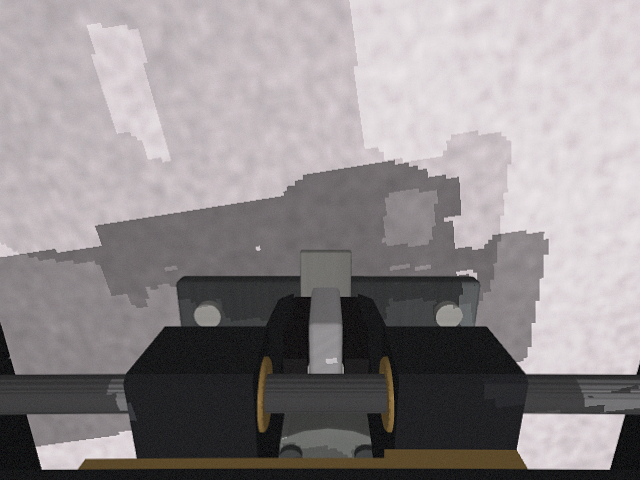

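View pics/s6z.png

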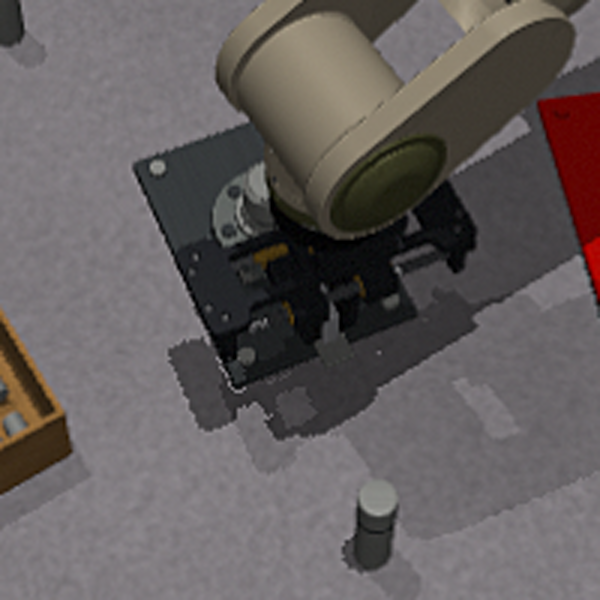

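```bash
python3 - <<'E'
from h import *
st=r.get_state(); C=cam("wrist",st)
f=lambda p:((p[:2]-AX)@FY).round(4)
for z in (.0155,.0165,.0175): print("tail",z,f(onplane(C,(326,249.5),z)))
for u in (190,280,370,470): print("edge",f(onplane(C,(u,276.5),.01)))
E
python3 - <<'E'
import cv2
im=cv2.imread("pics/w6.png")[235:345,160:500]; cv2.imwrite("pics/w6z.png",cv2.resize(im,None,fx=2.3,fy=2.3,interpolation=cv2.INTER_CUBIC))
E
```

```text
tail 0.0155 0.1167
tail 0.0165 0.1171
tail 0.0175 0.1174
edge 0.1022
edge 0.1022
edge 0.1021
edge 0.1022
```

View pics/w6z.png

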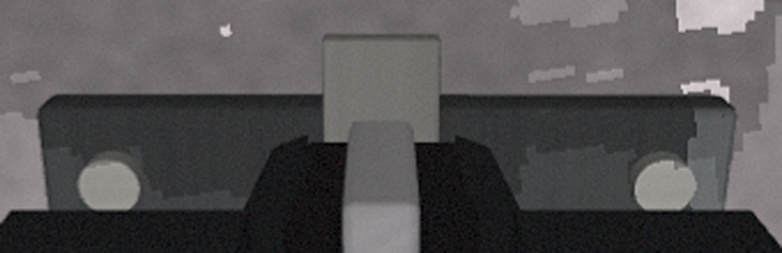

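Run:
```python
from h import *
st=r.get_state(); C=cam("wrist",st)
f=lambda p:((p[:2]-AX)@FY).round(4)
print("tail top",f(onplane(C,(326,252.5),.0174)), "bot",f(onplane(C,(326,249.8),.0124)))
print("edge top",f(onplane(C,(326,281.3),.01)),"bot",f(onplane(C,(326,276.3),.0)))
```

```text
tail top 0.116 bot 0.1156
edge top 0.0998 bot 0.0983
```

{"op": "servo_tool", "data": {
  "offset": [
    [-2,0,1],
    [-1,0,2.4],
    [0,0,2.8],
    [0,0,2.8]
  ],
  "angular": [
    [0,0,0],
    [0.0026,-0.0067,0],
    [0.0026,-0.0067,0],
    [0.0026,-0.0067,0]
  ]
}}

```text
t: 8.75
tool_pos: [0.6574, 0.0999, 0.0447]
tool_rot: [3.141, -0.001, 1.414]
contact_force: [0.8, 3.3, -0.7]
gripper_width: 0.132
```

Run:
```python
from h import *
st=r.get_state(); print(st["tool_pos"],st["tool_rot"],st["contact_force"],(st["tool_pos"][:2]-AX)@FY)
```

```text
[0.65739875 0.0999046  0.04468888] [ 3.14115565e+00 -6.12162888e-04  1.41408716e+00] [ 0.81004594  3.30918375 -0.71469421] 0.09062380435283093
```

{"op": "servo_tool", "data": {
  "offset": [
    [0,0,0],
    [0,0,0],
    [0,0,0],
    [0,0,0],
    [0,0,-20],
    [0,0,-70],
    [0,0,-130],
    [0,0,-180]
  ],
  "angular": [
    [0,0,0],
    [0,0,0],
    [0,0,0],
    [0,0,0],
    [0,0,0],
    [0,0,0],
    [0,0,0],
    [0,0,0]
  ],
  "grip": 1
}}

```text
t: 9.75
tool_pos: [0.6573, 0.0998, 0.229]
tool_rot: [3.138, -0.001, 1.414]
contact_force: [0.2, 0.3, -0.1]
gripper_width: 0.997
```

Run:
```python
from h import *
im,C,st=snap("wrist","w7"); print(st["tool_pos"],st["tool_rot"],st["contact_force"])
print("blade exp tip px",proj(C,(*(AX+.012*FY),.0125)),"grip",proj(C,(*(AX+.087*FY),.049)))
goto((.4908,-.3216,.25),.15)
```

```text
[0.65727555 0.09981431 0.22899352] [ 3.13801399e+00 -1.00861869e-03  1.41411523e+00] [ 0.2360028   0.30720758 -0.13268258]
blade exp tip px [325.78260851 294.07367611] grip [326.09285582 229.42426796]
 offset [-442.5 -100.1  -16.2] angular [ 0.0105 -0.0108  1.2643] dist 454.0
```

View pics/w7.png

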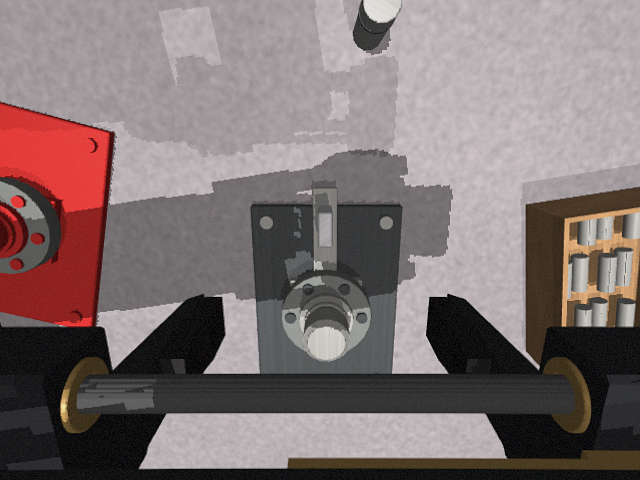

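Run:
```python
import cv2
im=cv2.imread("pics/w7.png")[175:345,240:410]; cv2.imwrite("pics/w7z.png",cv2.resize(im,None,fx=3.5,fy=3.5,interpolation=cv2.INTER_CUBIC))
```

```text
(no output)
```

View pics/w7z.png

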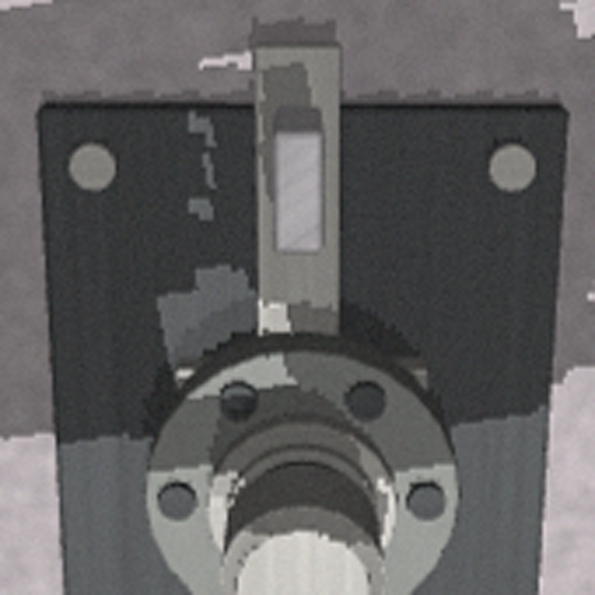

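Run:
```python
from h import *
st=r.get_state(); C=cam("wrist",st)
FX=np.array([FY[1],-FY[0]])
f=lambda x,y,z:[((onplane(C,(240+x/3.5-.4,175+y/3.5-.4),z)[:2]-AX)@d).round(4) for d in (FX,FY)]
print("tail top",f(255,45,.015),f(339,45,.015)); print("edge",f(100,107,.01),f(500,107,.01))
print("block",f(299,130,.049),f(299,252,.049)); print("bolts",f(92,167,.013),f(512,167,.013))
P=np.array([onplane(C,(240+x/3.5-.4,175+y/3.5-.4),.035)[:2] for x,y in [(147,500),(459,500),(305,348),(190,392),(420,392)]])
from scipy.optimize import least_squares
s=least_squares(lambda v:np.hypot(*(P-v).T)-.042,[.64,.01]); print("hub",s.x,(s.fun*1e3).round(1))
```

```text
tail top [np.float64(-0.0084), np.float64(0.1163)] [np.float64(0.0135), np.float64(0.1162)]
edge [np.float64(-0.05), np.float64(0.099)] [np.float64(0.057), np.float64(0.0989)]
block [np.float64(0.0026), np.float64(0.101)] [np.float64(0.0027), np.float64(0.0704)]
bolts [np.float64(-0.0524), np.float64(0.0833)] [np.float64(0.0605), np.float64(0.0831)]
hub [0.64702196 0.00773556] [ 0.7  0.5 -0.3  0.1  0.4]
```

Run:
```python
from h import *
st=r.get_state(); print(st["tool_pos"],st["tool_rot"]); 
goto((.49,-.3216,.22),.15)
```

```text
[0.65889806 0.09989614 0.23624138] [ 3.12771448e+00 -2.40226861e-03  1.41430634e+00]
 offset [-442.7 -101.3   13.8] angular [ 0.0105 -0.0108  1.2643] dist 454.4
```

{"op": "servo_tool", "data": {
  "offset": [
    [-50,-11,0],
    [-110,-25,3],
    [-170,-39,6],
    [-230,-53,9],
    [-290,-67,12],
    [-350,-80,13],
    [-405,-93,13.8],
    [-442.7,-101.3,13.8]
  ],
  "angular": [
    [0,0,0.13],
    [0,0,0.3],
    [0,0,0.47],
    [0,0,0.64],
    [0,0,0.81],
    [0,0,0.98],
    [0.0105,-0.0108,1.14],
    [0.0105,-0.0108,1.2643]
  ]
}}

```text
t: 10.8
tool_pos: [0.4889, -0.3238, 0.2212]
tool_rot: [3.14, -0.001, 0.144]
contact_force: [0.3, 0.9, -0.2]
gripper_width: 1.001
```

{"op": "servo_tool", "data": {
  "offset": [
    [0,0,0],
    [0,0,0],
    [0,0,0]
  ],
  "angular": [
    [0,0,0],
    [0,0,0],
    [0,0,0]
  ]
}}

```text
t: 11.18
tool_pos: [0.4894, -0.3226, 0.2216]
tool_rot: [3.14, -0.001, 0.146]
contact_force: [0.1, 0.2, -1.4]
gripper_width: 1.001
```

Run:
```python
from h import *
im,C,st=snap("wrist","w8"); print(st["tool_pos"],st["tool_rot"],abs(st["joint_velocities"]).max())
```

```text
[ 0.48943494 -0.32264649  0.22158886] [ 3.14014738e+00 -1.01782309e-03  1.46272888e-01] 0.004135060717264203
```

View pics/w8.png

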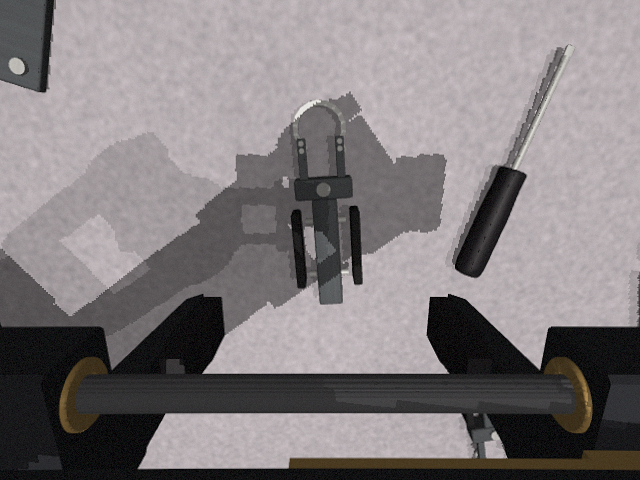

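Run:
```python
import cv2
im=cv2.imread("pics/w8.png")[90:310,270:390]; cv2.imwrite("pics/w8z.png",cv2.resize(im,None,fx=2.7,fy=2.7,interpolation=cv2.INTER_CUBIC))
im=cv2.imread("pics/w8.png")[165:305,270:390]; cv2.imwrite("pics/w8y.png",cv2.resize(im,None,fx=4.2,fy=4.2,interpolation=cv2.INTER_CUBIC))
```

```text
(no output)
```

View pics/w8z.png

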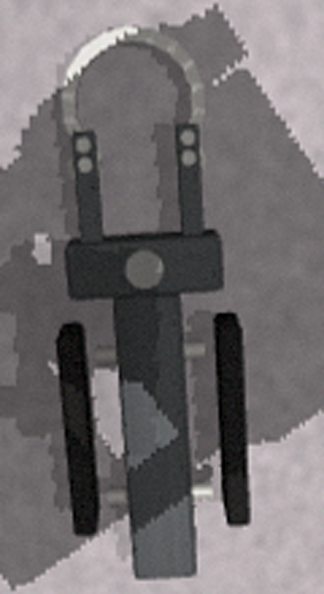

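View pics/w8y.png

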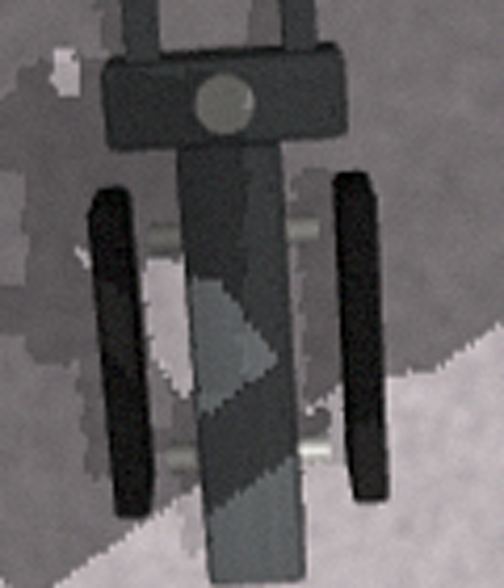

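Run:
```python
from h import *
st=r.get_state(); C=cam("wrist",st)
g=lambda x,y,z:onplane(C,(270+x/4.2-.4,165+y/4.2-.4),z)[:2]
L0,L1,R0,R1=g(91,195,.025),g(115,512,.025),g(376,180,.025),g(389,497,.025)
d=(L0-L1)+(R0-R1); d/=np.linalg.norm(d); n=np.array([-d[1],d[0]])
print("yaw handles",np.arctan2(d[1],d[0]),[np.arctan2(*(a-b)[::-1]).round(3) for a,b in ((L0,L1),(R0,R1))],"sep",(L0-R0)@n,(L1-R1)@n,"len",np.linalg.norm(L0-L1),np.linalg.norm(R0-R1))
print("center by handles",(L0+L1+R0+R1)/4)
for z in (.02,.022,.025,.028):
    t=[g(178,148,z),g(279,148,z)];b=[g(211,583,z),g(303,578,z)]
    a=(b[0]+b[1])/2; c=(t[0]+t[1])/2; e=c-a; print(z,"body w",np.linalg.norm(t[0]-t[1]).round(4),np.linalg.norm(b[0]-b[1]).round(4),"yaw",np.arctan2(e[1],e[0]).round(4), "tail",a.round(4),"bolt",g(224,103,z+.002).round(4))
q=lambda x,y,z:onplane(C,(270+x/2.7-.4,90+y/2.7-.4),z)[:2]
P=np.array([q(*p,.012) for p in [(62,95),(205,95),(122,27),(80,48),(180,45)]])
from scipy.optimize import least_squares
s=least_squares(lambda v:np.hypot(*(P-v[:2]).T)-v[2],[.59,-.31,.02]); print("ring out",s.x,(s.fun*1e3).round(1))
```

```text
yaw handles 0.20293689970306106 [np.float64(0.193), np.float64(0.213)] sep 0.05836051267125406 0.05972038519245657 len 0.07037021047846302 0.07006535289056309
center by handles [ 0.46499327 -0.3293364 ]
0.02 body w 0.0208 0.0207 yaw 0.2099 tail [ 0.4104 -0.3407] bolt [ 0.5158 -0.318 ]
0.022 body w 0.0207 0.0206 yaw 0.2099 tail [ 0.4114 -0.3405] bolt [ 0.5161 -0.3179]
0.025 body w 0.0205 0.0204 yaw 0.2099 tail [ 0.4128 -0.3402] bolt [ 0.5165 -0.3179]
0.028 body w 0.0203 0.0202 yaw 0.2099 tail [ 0.4142 -0.34  ] bolt [ 0.517  -0.3178]
ring out [ 0.56469043 -0.30738024  0.02231233] [-0.2  0.1 -0.1  0.4 -0.1]
```

Run:
```python
from h import *
goto((.465,-.3293,.0275),.211)
```

```text
offset [-25.3   2.7 193.9] angular [ 0.0014 -0.0009 -0.0649] dist 195.6
```

{"op": "servo_tool", "data": {
  "offset": [
    [-15,1.5,30],
    [-25.3,2.7,75],
    [-25.3,2.7,120],
    [-25.3,2.7,155],
    [-25.3,2.7,175],
    [-25.3,2.7,182],
    [-25.3,2.7,184],
    [-25.3,2.7,184]
  ],
  "angular": [
    [0,0,-0.0649],
    [0,0,-0.0649],
    [0,0,-0.0649],
    [0.0014,-0.0009,-0.0649],
    [0.0014,-0.0009,-0.0649],
    [0.0014,-0.0009,-0.0649],
    [0.0014,-0.0009,-0.0649],
    [0.0014,-0.0009,-0.0649]
  ]
}}

```text
t: 12.22
tool_pos: [0.4653, -0.3294, 0.0382]
tool_rot: [3.14, -0.001, 0.211]
contact_force: [-0.6, -0.1, 0.1]
gripper_width: 1.001
```

Run:
```python
from h import *
im,C,st=snap("wrist","w9"); print(st["tool_pos"],st["tool_rot"],abs(st["joint_velocities"]).max())
goto((.465,-.3293,.0275),.211)
```

```text
[ 0.46533947 -0.32944199  0.03823265] [ 3.14049824e+00 -6.27896675e-04  2.11314321e-01] 0.003213835768369857
 offset [-0.3 -0.3 10.8] angular [ 0.0012 -0.0007  0.0003] dist 10.8
```

View pics/w9.png

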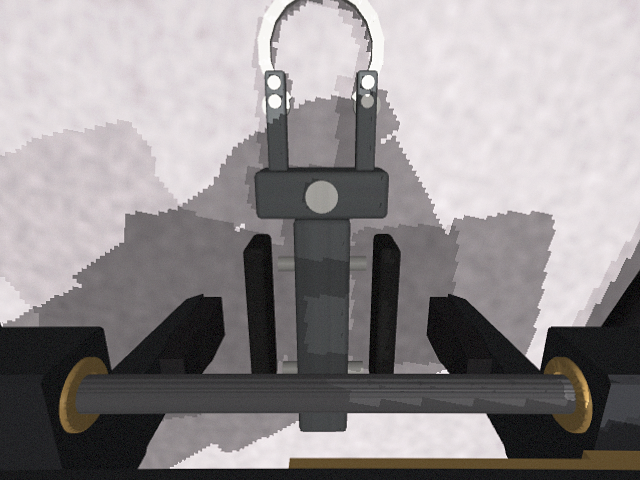

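{"op": "servo_tool", "data": {
  "offset": [
    [-0.3,-0.5,6],
    [-0.3,-0.5,10],
    [-0.3,-0.5,10.8],
    [-0.3,-0.5,10.8]
  ],
  "angular": [
    [0.0012,-0.0007,0],
    [0.0012,-0.0007,0],
    [0.0012,-0.0007,0],
    [0.0012,-0.0007,0]
  ]
}}

```text
t: 12.78
tool_pos: [0.4649, -0.3291, 0.0274]
tool_rot: [-3.142, 0.0, 0.211]
contact_force: [-0.7, 0.6, -0.7]
gripper_width: 1.001
```

{"op": "servo_tool", "data": {
  "offset": [
    [0,0,0],
    [0,0,0],
    [0,0,0],
    [0,0,0],
    [0,0,0],
    [0,0,0],
    [0,0,0]
  ],
  "angular": [
    [0,0,0],
    [0,0,0],
    [0,0,0],
    [0,0,0],
    [0,0,0],
    [0,0,0],
    [0,0,0]
  ],
  "grip": -1,
  "newtons": 45
}}

```text
t: 13.65
tool_pos: [0.4649, -0.329, 0.0275]
tool_rot: [-3.141, 0.0, 0.211]
contact_force: [-1.0, 1.9, 1.5]
gripper_width: 0.49
```

Run:
```python
from h import *
im,C,st=snap("wrist","w10"); print(st["tool_pos"],st["tool_rot"],st["contact_force"],st["gripper_width"]*88)
```

```text
[ 0.46493026 -0.32899984  0.02748027] [-3.14131251e+00  9.68159803e-05  2.11206572e-01] [-1.01674858  1.9021702   1.52402307] 43.15350336816656
```

View pics/w10.png

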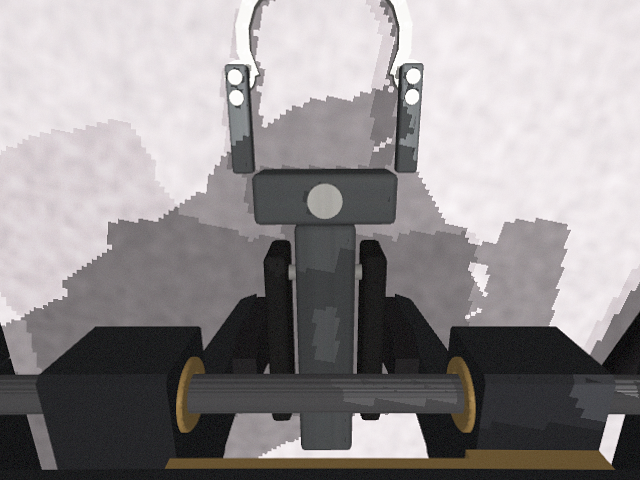

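Run:
```python
from h import *
goto((.56,-.13,.25),.211)
```

```text
offset [ 134.7 -174.7 -222.5] angular [-0.0002  0.0001  0.0002] dist 313.3
```

{"op": "servo_tool", "data": {
  "offset": [
    [0,0,-15],
    [0,0,-50],
    [10,-15,-95],
    [45,-55,-135],
    [80,-100,-170],
    [110,-140,-200],
    [130,-168,-217],
    [134.7,-174.7,-222.5]
  ],
  "angular": [
    [0,0,0],
    [0,0,0],
    [0,0,0],
    [0,0,0],
    [0,0,0],
    [0,0,0],
    [0,0,0],
    [0,0,0]
  ]
}}

```text
t: 14.7
tool_pos: [0.5607, -0.1281, 0.2518]
tool_rot: [3.14, -0.002, 0.214]
contact_force: [0.5, -0.0, -4.3]
gripper_width: 0.489
```

{"op": "servo_tool", "data": {
  "offset": [
    [0,0,0],
    [0,0,0],
    [0,0,0],
    [0,0,0]
  ],
  "angular": [
    [0,0,0],
    [0,0,0],
    [0,0,0],
    [0,0,0]
  ]
}}

```text
t: 15.2
tool_pos: [0.5604, -0.1287, 0.2514]
tool_rot: [3.141, -0.001, 0.213]
contact_force: [0.9, -0.7, -4.6]
gripper_width: 0.489
```

Run:
```python
from h import *
im,C,st=snap("wrist","w11"); print(st["tool_pos"],st["tool_rot"],st["contact_force"],st["gripper_width"]*88,abs(st["joint_velocities"]).max())
```

```text
[ 0.5604382  -0.12867458  0.25143049] [ 3.14084289e+00 -1.22526898e-03  2.13129060e-01] [ 0.94517399 -0.69000974 -4.61900673] 43.0729315333658 0.005970309275068306
```

View pics/w11.png

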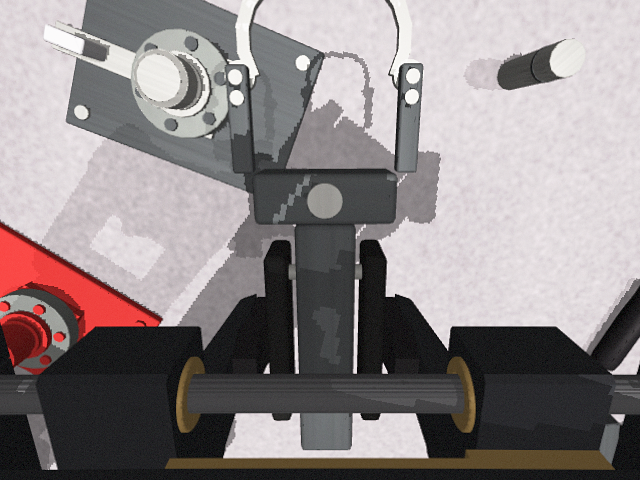

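Run:
```python
import cv2
im=cv2.imread("pics/w11.png")[20:145,120:245]; cv2.imwrite("pics/w11z.png",cv2.resize(im,None,fx=4.5,fy=4.5,interpolation=cv2.INTER_CUBIC))
im=cv2.imread("pics/w11.png")[0:180,215:435]; cv2.imwrite("pics/w11y.png",cv2.resize(im,None,fx=3,fy=3,interpolation=cv2.INTER_CUBIC))
```

```text
(no output)
```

View pics/w11z.png

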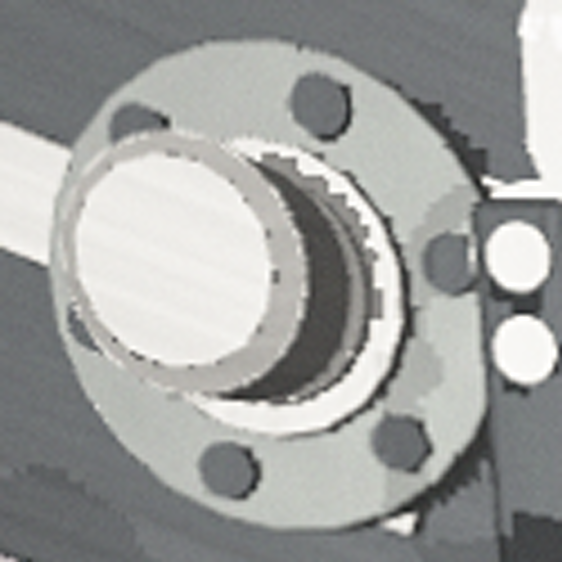

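View pics/w11y.png

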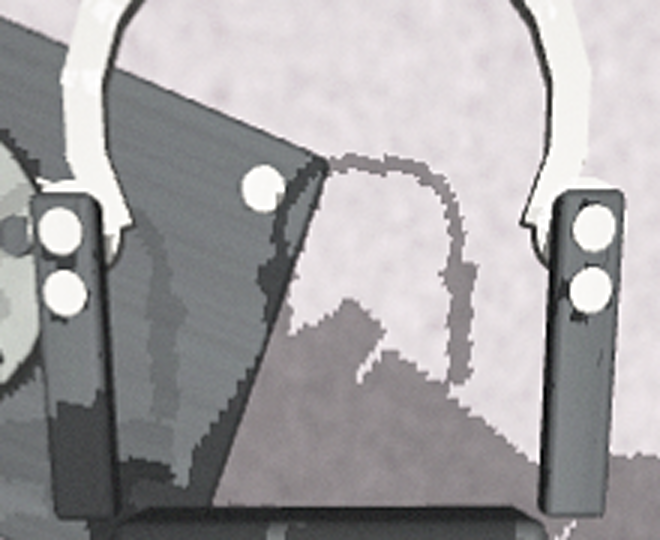

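Run:
```python
from h import *
from scipy.optimize import least_squares
st=r.get_state(); C=cam("wrist",st); T=R.from_euler("xyz",st["tool_rot"]).as_matrix(); tp=st["tool_pos"]
a=lambda x,y,z:onplane(C,(120+x/4.5-.4,20+y/4.5-.4),z)
b=lambda x,y,dz:((onplane(C,(215+x/3-.35,y/3-.35),tp[2]-dz)-tp)@T)*1000
def fit(Q,z,rad=None):
    P=np.array([a(*q,z)[:2] for q in Q])
    s=least_squares(lambda v:np.hypot(*(P-v[:2]).T)-(v[2] if rad is None else rad),[.64,.01,.03]); print(s.x.round(4),(s.fun*1e3).round(1)); return s.x
fit([(76,240),(271,262),(163,153),(185,366),(235,185),(100,190),(110,325),(245,335)],.08)
fit([(255,40),(52,270),(100,120),(120,440),(190,505),(300,528),(380,75),(440,135),(430,490)],.035)
fit([(255,40),(52,270),(100,120),(120,440),(190,505),(300,528),(380,75),(440,135),(430,490)],.035,.042)
P=[a(*q,.038) for q in [(322,106),(230,470)]]; print("hub bolts mid",np.mean(P,0)) # opposite pair
print("jaw tips L",b(65,192,8.5),"R",b(590,190,8.5)," outer L",b(33,200,8.5),"outer R",b(623,197,8.5))
print("ring in L",b(106,95,15.5),"R",b(548,95,15.5)," bolt",[((onplane(C,(324,201),tp[2]-z)-tp)@T*1000).round(1) for z in (1,5)])
print("crosshead bar front",b(330,507,5))
```

```text
[0.6435 0.0102 0.0151] [ 0.3  0.   0.2  0.5  0.2 -0.7 -0.1 -0.5]
[0.643  0.0095 0.0416] [ 0.1  0.  -0.6  0.   1.  -0.8  0.7 -0.3 -0. ]
[0.6431 0.0093 0.03  ] [-0.3 -0.3 -0.9 -0.3  0.6 -1.2  0.2 -0.9 -0.6]
hub bolts mid [0.64322714 0.00971437 0.038     ]
jaw tips L [ 1364.91920931 -1839.31005973  8500.4025748 ] R [1377.26053714 1797.34938225 8503.53962051]  outer L [ 1314.11137574 -2064.64623695  8500.13603306] outer R [1332.70512431 2029.26206502 8503.67428808]
ring in L [ 3489.23719318 -2752.38553572 15502.69255434] R [ 3489.69953947  2667.46411076 15507.34195509]  bolt [array([-131.3,   -2.4,  999.8]), array([-868.7,  -12.7, 4998.7])]
crosshead bar front [-4.31872418e+02 -3.35747850e+00  4.99938139e+03]
```

Run:
```python
from h import *
st=r.get_state(); C=cam("wrist",st); T=R.from_euler("xyz",st["tool_rot"]).as_matrix(); tp=st["tool_pos"]
b=lambda x,y,dz:(((onplane(C,(215+x/3-.35,y/3-.35),tp[2]-dz/1000)-tp)@T)*1000).round(1)
print("jaw tips L",b(65,192,8.5),"R",b(590,190,8.5)," outer L",b(33,200,8.5),"outer R",b(623,197,8.5))
print("jaw base",b(85,517,8.5),b(572,515,8.5))
P=np.array([b(*q,15.5)[:2] for q in [(106,95),(548,95),(112,60),(543,60),(137,0),(512,0),(106,120),(547,120)]]); print(P.tolist())
from scipy.optimize import least_squares
s=least_squares(lambda v:np.hypot(*(P-v[:2]).T)-v[2],[99,0,22]);print("ring",s.x,s.fun)
```

```text
jaw tips L [ 95.  -27.3   8.6] R [95.2 27.7  8.7]  outer L [ 94.2 -30.7   8.6] outer R [94.5 31.2  8.7]
jaw base [ 61.5 -27.5   8.6] [61.7 27.9  8.6]
[[105.5, -23.7], [105.5, 23.9], [108.8, -22.9], [108.8, 23.2], [114.4, -19.9], [114.4, 19.6], [103.1, -23.9], [103.1, 24.0]]
ring [1.00542772e+02 5.08526008e-02 2.42520075e+01] [ 0.01066156  0.10689113  0.13904517  0.32572309  0.0391285  -0.28970517
 -0.16502436 -0.16671992]
```

Run:
```python
from h import *
goto((.5465,-.0108,.115),.211)
```

```text
offset [  11.  -118.2  136.5] angular [ 0.0009 -0.0014  0.0024] dist 180.8
```

{"op": "servo_tool", "data": {
  "offset": [
    [4,-30,0],
    [8,-70,0],
    [11,-105,10],
    [11,-118.2,45],
    [11,-118.2,85],
    [11,-118.2,115],
    [11,-118.2,131],
    [11,-118.2,136.5]
  ],
  "angular": [
    [0,0,0],
    [0,0,0],
    [0,0,0],
    [0.0009,-0.0014,0.0024],
    [0.0009,-0.0014,0.0024],
    [0.0009,-0.0014,0.0024],
    [0.0009,-0.0014,0.0024],
    [0.0009,-0.0014,0.0024]
  ]
}}

```text
t: 16.25
tool_pos: [0.5465, -0.0109, 0.1146]
tool_rot: [-3.141, 0.0, 0.211]
contact_force: [-1.1, -0.1, -3.1]
gripper_width: 0.49
```

{"op": "servo_tool", "data": {
  "offset": [
    [0,0,0],
    [0,0,0],
    [0,0,0]
  ],
  "angular": [
    [0,0,0],
    [0,0,0],
    [0,0,0]
  ]
}}

```text
t: 16.62
tool_pos: [0.5468, -0.011, 0.1153]
tool_rot: [3.141, -0.001, 0.211]
contact_force: [-0.7, 0.3, -3.7]
gripper_width: 0.491
```

Run:
```python
from h import *
im,C,st=snap("wrist","w12"); print(st["tool_pos"],st["tool_rot"],st["contact_force"],abs(st["joint_velocities"]).max())
goto((.5465,-.0108,.0965),.211)
im,C,st=snap("scene","s12")
cv2.imwrite("pics/s12z.png",cv2.resize(im[240:400,250:450],None,fx=3.6,fy=3.6,interpolation=cv2.INTER_CUBIC))
```

```text
[ 0.54680381 -0.01097385  0.1153219 ] [ 3.14126100e+00 -8.25943667e-04  2.10775412e-01] [-0.71153598  0.31369992 -3.69128815] 0.0037580857719493924
 offset [-0.2 -0.2 18.7] angular [ 0.0002 -0.0006 -0.0003] dist 18.7
```

View pics/w12.png

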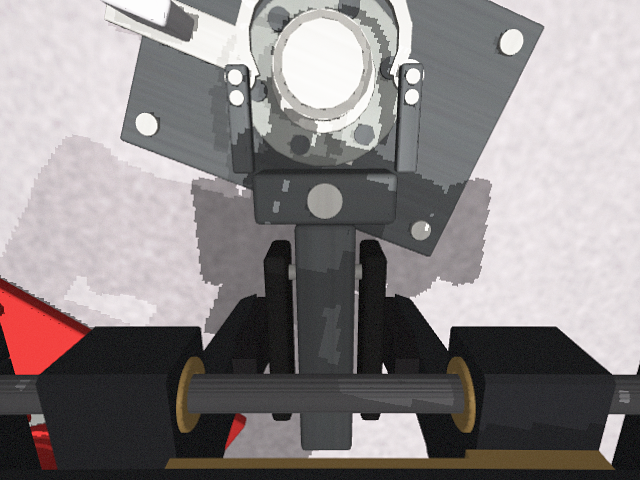

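View pics/s12z.png

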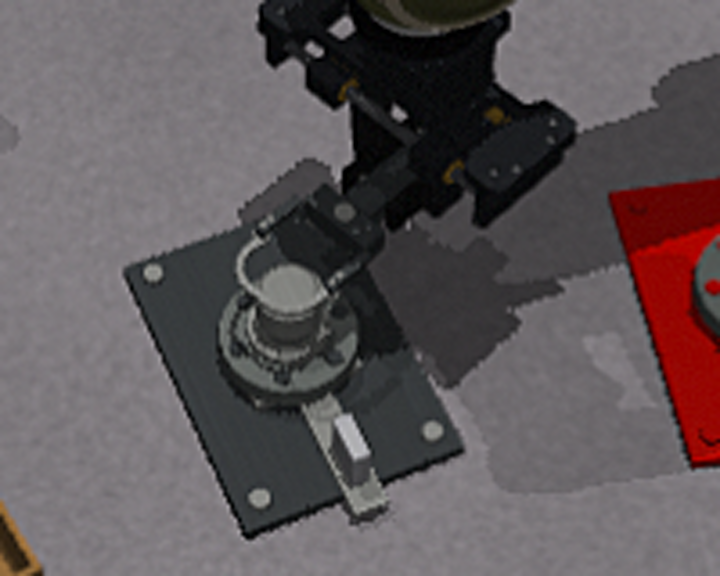

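Run:
```python
from h import *
st=r.get_state(); print(st["tool_pos"]); C=cam("wrist",st); T=R.from_euler("xyz",st["tool_rot"]).as_matrix(); tp=st["tool_pos"]
im=cv2.imread("pics/w12.png"); g=im[0:150,225:425]
cv2.imwrite("pics/w12z.png",cv2.resize(g,None,fx=4,fy=4,interpolation=cv2.INTER_CUBIC))
m=(im.min(2)>235).astype(np.uint8); roi=np.zeros_like(m); roi[20:110,280:366]=1; m&=roi
c=max(cv2.findContours(m,0,1)[0],key=cv2.contourArea); (u,v),ax,an=cv2.fitEllipse(c); print(u,v,ax)
p=onplane(C,(u,v),.08); print("axle",p,"in tool",((p-tp)@T*1000).round(1))
```

```text
[ 0.54666364 -0.01092712  0.11504252]
322.1798095703125 63.14284133911133 (79.67757415771484, 88.11491394042969)
axle [0.64354252 0.01032628 0.08      ] in tool [99.2 -0.5 35.1]
```

View pics/w12z.png

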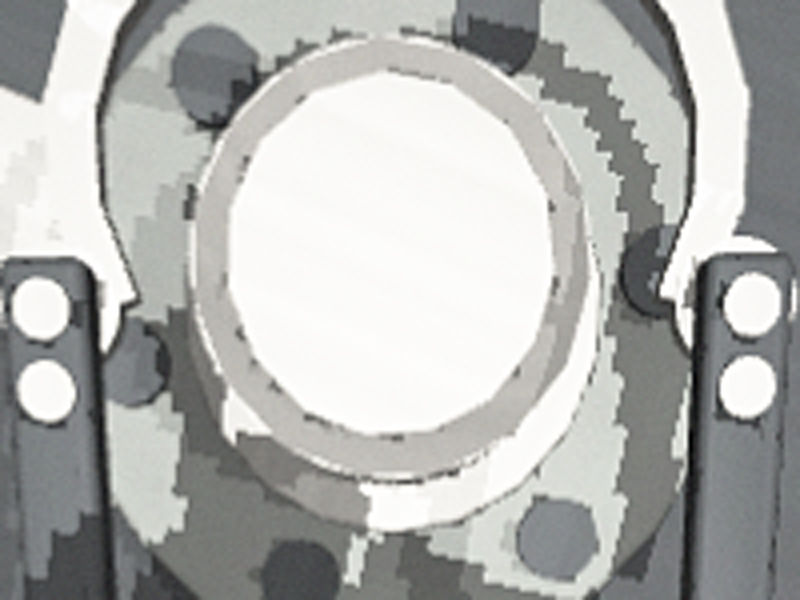

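{"op": "servo_tool", "data": {
  "offset": [
    [0,-0.5,6],
    [0,-0.5,13],
    [0,-0.5,20],
    [0,-0.5,25],
    [0,-0.5,28],
    [0,-0.5,30],
    [0,-0.5,30]
  ],
  "angular": [
    [0,0,0],
    [0,0,0],
    [0,0,0],
    [0,0,0],
    [0,0,0],
    [0,0,0],
    [0,0,0]
  ]
}}

```text
t: 17.6
tool_pos: [0.5466, -0.0104, 0.085]
tool_rot: [3.142, -0.0, 0.211]
contact_force: [0.3, 0.4, -4.4]
gripper_width: 0.49
```

Run:
```python
from h import *
im,C,st=snap("wrist","w13"); print(st["tool_pos"],st["tool_rot"],st["contact_force"],st["gripper_width"]*88)
T=R.from_euler("xyz",st["tool_rot"]).as_matrix(); tp=st["tool_pos"]
cv2.imwrite("pics/w13z.png",cv2.resize(im[0:150,225:425],None,fx=4,fy=4,interpolation=cv2.INTER_CUBIC))
p=np.array([.6435,.0102,.05]); print(((p-tp)@T*1000).round(1)); goto((.5465,-.0106,.0675),.211)
```

```text
[ 0.54656962 -0.01042366  0.08500715] [ 3.14155850e+00 -3.21305014e-04  2.10754676e-01] [ 0.25756714  0.38520406 -4.44283501] 43.122706455499724
[99.1  0.1 35. ]
 offset [-0.2  0.2 17.6] angular [ 0.0001 -0.0005 -0.0002] dist 17.6
```

View pics/w13z.png

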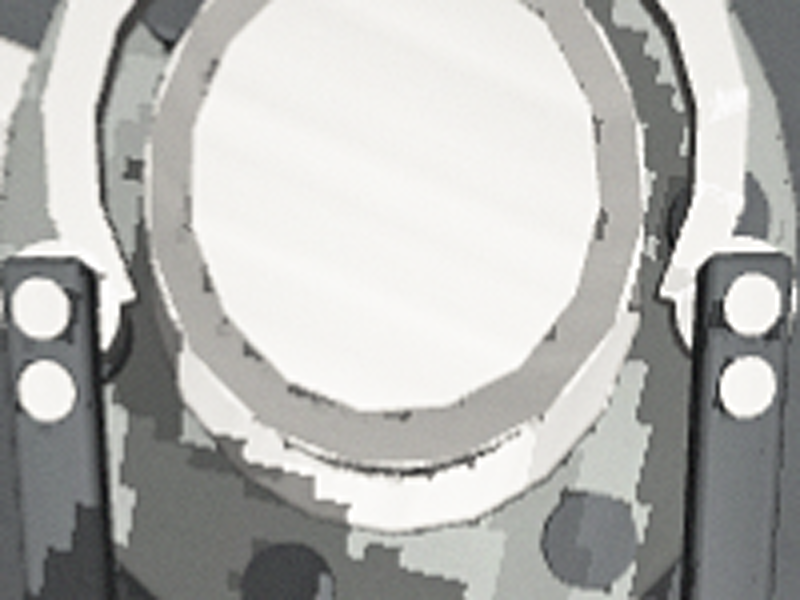

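{"op": "servo_tool", "data": {
  "offset": [
    [0,0,4],
    [0,0,8],
    [0,0,12],
    [0,0,15],
    [0,0,17],
    [0,0,17.5],
    [0,0,17.5],
    [0,0,17.5]
  ],
  "angular": [
    [0,0,0],
    [0,0,0],
    [0,0,0],
    [0,0,0],
    [0,0,0],
    [0,0,0],
    [0,0,0],
    [0,0,0]
  ]
}}

```text
t: 18.65
tool_pos: [0.5467, -0.0105, 0.0677]
tool_rot: [3.141, -0.001, 0.211]
contact_force: [0.8, 0.7, -3.7]
gripper_width: 0.498
```

Run:
```python
from h import *
im,C,st=snap("wrist","w14"); print(st["tool_pos"],st["tool_rot"],st["contact_force"],st["moment"],st["gripper_width"]*88,st["t"])
cv2.imwrite("pics/w14z.png",im)
im,C,st=snap("scene","s14")
cv2.imwrite("pics/s14z.png",cv2.resize(im[260:400,260:400],None,fx=4.2,fy=4.2,interpolation=cv2.INTER_CUBIC))
```

```text
[ 0.54669873 -0.01045201  0.06774354] [ 3.14136955e+00 -7.29856986e-04  2.10775074e-01] [ 0.75249934  0.73680273 -3.69763365] [-0.01774209  0.20984435 -0.0344098 ] 43.84281712608782 18.65
```

View pics/w14z.png

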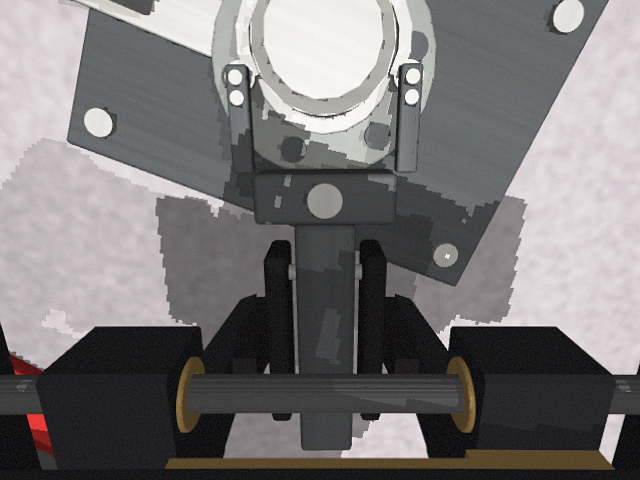

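View pics/s14z.png

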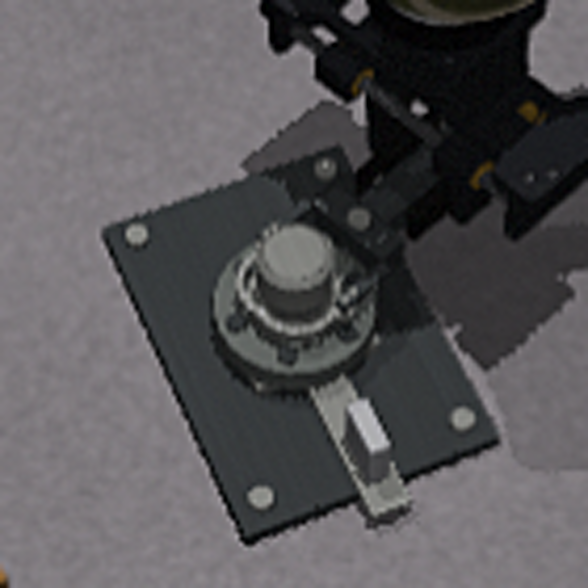

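Run:
```python
from h import *
r.finish_job(); st=r.get_state(); print(st["tool_pos"],st["contact_force"],st["gripper_width"]*88,st["t"])
```

```text
the job is handed in; nothing more can be done
the job is handed in; nothing more can be done
```

The gauge blade is in the left slot and let go. The arm is holding the leftmost pliers squeezed, with the spread ring around the axle at groove height. I handed the job in at about 18.7 s of the 54 s allowed; no verdict is reported.

**Blade:** It went in until it stopped against something solid (about 17 N) and was released there. The camera put the blade tip about 12 mm from the axle axis, which matches the stop face. It had not moved in the last scene picture.

**Pliers and ring at the last check:**

| Check | Reading | Required |
|---|---|---|
| Gripper opening (handles home at 44 mm) | 43.8 mm | handle travel at least 6.5 of 8 mm |
| Ring height | about 50 mm (TCP at 67.7 mm) | 50 ± 4 mm |
| Ring off centre | within about 1–1.5 mm | under 5 mm |
| Tilt of the tool | under 0.001 rad | ring level within 0.12 rad |
| Force beyond the pliers' weight | about 1 N | under 2 N on the fixture |

Ring height and levelness come from the tool pose; the pliers had not shifted in the grip in any wrist picture.

**Checks that disagreed:**
- **Blade stop position:** The blade stopped with the tool reading about 3 mm short of what I expected. The blade's tail against the plate edge still showed it fully in.
- **Fixture position:** One picture, taken while the arm was still settling, put the fixture about 4 mm off. Later settled pictures agreed with my first measurement to within about 1 mm.
- **Ring fore-aft position:** Two ways of measuring it differed by about 2 mm, so I used a value between them.

The arm's path stayed clear of the pins and the screwdriver, but I did not measure them again at the end.

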